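# Put the spare jar lids away in the collection cabinet

## Robot

A 7-joint arm with a two-finger parallel gripper is mounted at the origin on the work surface. World frame = base frame: x ahead of the robot, y to its left, z up, the work surface at z = 0. Lengths are in m, angles in degrees, forces in N, time in s.
With the tool pointing down it reaches from about 0.425 to 0.875 m from the base axis. Payload 4.7 kg.
Tool frame: the origin (TCP) lies between the finger pads; the fingertips stand 17 mm ahead of it and the grasp point (between the pads) lies 2 mm behind it; z points along the fingers, y is the line along which they close (so a half turn about z gives the same grasp; the last joint's range is limited). The gripper opens to 87 mm and grips with 3 to 60 N. Pads are 19 mm wide; open, the fingers measure 117 mm over their backs; the gripper's body (75 mm by 190 mm) begins 51 mm behind the grasp point.
Start: joints at [77.756, 18.392, -4.016, 83.108, 1.295, 78.541, -3.26], TCP at [0.147, -0.633, 0.24] pointing down, gripper open.
Joint ranges: [-163.93, 163.93], [-17.29, 119.83], [-79.2, 71.16], [3.27, 140.29], [-89.18, 269.18], [5.43, 117.66], [-154.24, 154.24]. Speed limits (degrees/s): [147.25, 147.25, 180, 180, 180, 180, 180].

## Interface

Orientations are given as [roll, pitch, yaw] about the fixed x, y, z axes, in that order (R = Rz(yaw) Ry(pitch) Rx(roll)).
In Python, from cell import env, cams gives the robot as it stands.
- The arm moves only by the shell command python3 -m pendant 'ROWS' [FORCE]. ROWS is JSON, a list of rows, each an object of numbers: "tx", "ty", "tz": the shift along the tool's x, y, z each as a share of 0.05 m, from -1 to 1; "spin": the turn about the tool's z as a share of 4 degrees, from -1 to 1; "claw": the closure, from 0 (fully open) to 1 (shut). A call has 1 to 10 rows; each row shifts and turns the commanded pose from where the row before left it, along the tool's axes as they then stand; what a row does not reach is not made up. A row lasts 1/8 s, in which the tool goes at most 62.5 mm and 10.7 degrees, less where a joint would pass 70% of its speed; a pose out of reach is approached as far as the arm can. A call with a number of a shift or a turn outside -1 to 1 is refused whole. A call with a gripper value outside its range is refused whole. The fingers move at their own pace and stop on an object; FORCE is the grip in N (left out, the last holds). Time passes only in rows, so rows that do not move let the fingers close. It gives the time, the measured TCP pose, the force, the opening and the grip force at its end, in the units of the state.
- env.get_obs(): the state, without advancing time (a new reading comes with each control period).
- cams.read_camera(name): name is "scene" or "top" or "wrist"; returns the picture (420x560x3 uint8, red, green, blue); there is no depth.
- cams.camera_info(name): a dict with "fx", "fy", "cx", "cy" (pixels), "rvec" (rotation vector, rad) and "tvec" (3), from world to camera coordinates, as OpenCV has them. Camera axes: x right, y down, z forward; pixel columns grow to the right and rows downward; lengths in m; the calibration is good to about 2 mm. A picture is of the moment at which its call begins: read the wrist's pose just before it. camera_info takes no time and is no camera call; for the wrist camera it gives the pose at the moment of the call.
- env.sign_off(): hands the job in; it is judged then, once.
The state is a dict: "time_s": time; "qpos": joint angles; "joint_velocities": joint speeds; "effort": joint torques, N m; "tool_pos": TCP position; "tool_rot": TCP orientation; "force": force on the tool from outside, world axes, zero at the start; "wrist_torque": the same for the moment, N m; "grip_width": finger opening in m; "grasp_force": force on a finger pad.
Only numpy, scipy, OpenCV 4.12 (cv2) and the standard library are available. Lean on these libraries where they do the work, as an engineer would, in place of code of your own. Each camera call takes 0.05 s, during which the arm holds its last target. There are 200 camera calls.

## Task

Put the pile of three spare glass jar lids away in its snug compartment in the open cabinet drawer: the back of the compartment is still under the cabinet's front rail, so tilt the pile in far end first and lay it down flat, without dropping it. Let go, then push the drawer fully shut. Leave the specimen jars on the cabinet, the amber bottle and the instrument tray where they are.

Things in the scene. Friction and masses are not known exactly. Their poses are not given: they have to be found in the camera images.
- low_centre (a point): Centre (half-way up) of the lowest of three identical loose glass jar lids, 110 x 60 x 8 mm, about 130 g, frosted pale green with a thin black sealing band round the lower edge. They start stacked as one pile 24 mm high, flat on a blue rubber mat (200 x 150 x 4 mm). Own x along the 110 mm, y along the 60 mm, z up. The pile can be gripped across its 60 mm width, all three lids at once.
- mid_centre (a point): Centre of the middle lid of the pile (same lid, 8 mm above the lowest lid's centre). Axes as for the lowest.
- top_centre (a point): Centre of the top lid of the pile (same lid, 16 mm above the lowest lid's centre). Axes as for the lowest.
- bay (a point): Centre of the floor of the lid compartment in the upper drawer; moves with the drawer. x points into the cabinet, y left, z up. Inside it is 118 mm long (x) and 66 mm wide (y); light wooden walls 22 mm high, 4 mm thick, a finger cut-out in each side wall. Its last 35 to 45 mm lies under the cabinet, whose front rail (15 mm deep, at the front plane) has its underside 45 mm above this floor.
- drawer (a joint): How far the upper drawer is out, in m: 0 is shut, 0.14 is at its stop. It starts nearly or fully out, slides with about 4 N of friction and stays where it is left. With the drawer out by q, the cabinet's front plane lies (q - 0.116) m behind the compartment's centre.
- pull (a point): Middle of the steel bar handle on the upper drawer's front: a level bar 100 mm long along the cabinet's y, 35 mm in front of the front panel, 18 mm above the compartment's floor level. Moves with the drawer; axes as for the compartment. The drawer can be shut by pushing this bar or the panel along +x.
- cabinet: Fixed blue-grey steel bench-top cabinet with two white drawer fronts, 260 mm wide, 270 mm deep, 153 mm high. Origin: foot of the middle of its front plane, on the bench. x points into the cabinet (away from the opened drawer), y to the left, z up. The upper drawer is the open one; the lower one does not move.
- jar_lizard: Clear rectangular specimen jar with a lizard and a black lid, 60 x 110 x 170 mm, standing on top of the cabinet close to its front edge. Origin: centre of its underside, z up. Leave alone.
- jar_snake: Amber rectangular specimen jar with a black lid, 60 x 110 x 150 mm, beside the other one on the cabinet. Origin: centre of its underside, z up. Leave alone.
- bottle: Round amber glass jar with a black cap, 68 mm across, 130 mm high, on the bench. Origin: centre of its underside. Leave alone.
- tray: Shallow steel instrument tray 220 x 130 x 22 mm with forceps, on the bench to the left. Origin: centre of its underside. Leave alone.
- lid_low: The lowest lid as a solid (its origin is the centre of its underside, 4 mm below the centre point).
- lid_mid: The middle lid as a solid (origin 4 mm below its centre point).
- lid_top: The top lid as a solid (origin 4 mm below its centre point).
- cutout (a point): Middle, at floor level, of the finger cut-out in the left side wall of the compartment, 9 mm nearer the front than the compartment's centre; the right wall has the same. Each is 64 mm long, open down to the floor. Outside the wall is 43 mm of free room, then a low pack of labels (16 mm high); the drawer's sides (40 mm high) are 210 mm apart. Axes as for the compartment.
- front_top (a point): Middle of the top edge of the open drawer's white front panel (256 mm wide, 16 mm thick), 124 mm in front of the compartment's centre and 54 mm above its floor. Axes as for the compartment.
Mind the look-alikes: they are no part of the job. Leave any pink or red look-alike of the lid_top alone.

How it is judged (in metres and radians):
On the way:
1. all three lids lie flat in the compartment of the open drawer, let go (x of low_centre in the frame of bay between -0.007 and 0.007 m and y of low_centre in the frame of bay between -0.006 and 0.006 m and z of low_centre in the frame of bay between 0.001 and 0.0235 m and angle between each of low_centre, mid_centre, top_centre's own z axis and vertical below 0.06 rad and x of mid_centre in the frame of bay between -0.007 and 0.007 m and y of mid_centre in the frame of bay between -0.006 and 0.006 m and z of mid_centre in the frame of bay between 0.001 and 0.0235 m and x of top_centre in the frame of bay between -0.007 and 0.007 m and y of top_centre in the frame of bay between -0.006 and 0.006 m and z of top_centre in the frame of bay between 0.001 and 0.0235 m and contact force between each of lid_low, lid_mid, lid_top and the fingers below 0.3 N and value of joint drawer above 0.08 m), for 0.3 s.
At the end, for the whole second after the job is handed in: The drawer is shut to within 6 mm, and all three lids lie in the compartment: each centre within 7 mm (lengthwise) and 6 mm (across) of the compartment's centre and under 23.5 mm above its floor, flat to within 0.06 rad (3.4 degrees), let go (x of low_centre in the frame of bay between -0.007 and 0.007 m and y of low_centre in the frame of bay between -0.006 and 0.006 m and z of low_centre in the frame of bay between 0.001 and 0.0235 m and angle between each of low_centre, mid_centre, top_centre's own z axis and vertical below 0.06 rad and x of mid_centre in the frame of bay between -0.007 and 0.007 m and y of mid_centre in the frame of bay between -0.006 and 0.006 m and z of mid_centre in the frame of bay between 0.001 and 0.0235 m and x of top_centre in the frame of bay between -0.007 and 0.007 m and y of top_centre in the frame of bay between -0.006 and 0.006 m and z of top_centre in the frame of bay between 0.001 and 0.0235 m and value of joint drawer below 0.006 m); the robot touches nothing.
It fails at once if a jar on the cabinet is shifted by more than 15 mm or tipped ((distance of jar_lizard from where it was at the start of the episode above 0.015 m or angle between jar_lizard's own z axis and vertical above 0.25 rad) or (distance of jar_snake from where it was at the start of the episode above 0.015 m or angle between jar_snake's own z axis and vertical above 0.25 rad)).
It fails at once if the bottle or the tray is shifted by more than 20 mm or tipped ((distance of bottle from where it was at the start of the episode above 0.02 m or angle between bottle's own z axis and vertical above 0.25 rad) or (distance of tray from where it was at the start of the episode above 0.02 m or angle between tray's own z axis and vertical above 0.25 rad)).
It fails at once if the lids are dropped: one moves faster than 0.42 m/s while the fingers touch none of them (a fall of more than about 10 mm) (linear speed of any of lid_low, lid_mid, lid_top above 0.42 m/s and contact force between each of lid_low, lid_mid, lid_top and the fingers below 0.1 N).
It also fails if it takes over 61 s, if anything falls off the work surface, if the arm or the gripper's body presses on something with over 40 N, if the wrist force passes 120 N, or if a joint passes its speed limit or range.

## Working session

There is one attempt and no reset: what is moved stays moved. The work goes in short steps, Python scripts to look and compute and a shell command to move; the robot and the scene stay as the last step left them, time stands still between calls to the robot, and variables do not carry over. Pictures are saved under pics/ and viewed, at most 10 in all, crops included, and the job is handed in when it is done.

```bash
ls; mkdir -p pics
python3 - <<'E'
from cell import env,cams
import cv2
for n in("top","scene"):
    cv2.imwrite(f"pics/{n}0.png",cams.read_camera(n)[:,:,::-1]); print(n,cams.camera_info(n))
o=env.get_obs(); print({k:o[k] for k in("time_s","tool_pos","tool_rot","grip_width","force")})
E
```

```text
pics
top {'fx': 482.0587392361007, 'fy': 482.0587392361007, 'cx': 279.5317646409089, 'cy': 208.57113590770513, 'rvec': array([ 2.16129633, -2.13705226,  0.16721149]), 'tvec': array([0.02715453, 0.57235934, 1.41064096])}
scene {'fx': 387.1481224466923, 'fy': 387.1481224466923, 'cx': 278.30744530719807, 'cy': 205.34939878786193, 'rvec': array([ 0.63426018, -2.77506173,  0.95309797]), 'tvec': array([0.51183195, 0.24586407, 0.98557061])}
{'time_s': 0.1, 'tool_pos': array([ 0.14661791, -0.63276463,  0.23856354]), 'tool_rot': array([-1.79900080e+02,  7.28337239e-03,  1.30526540e+01]), 'grip_width': 0.08663417578466107, 'force': array([-0.34625902, -0.59485411, -0.48541052])}
```

View pics/top0.png

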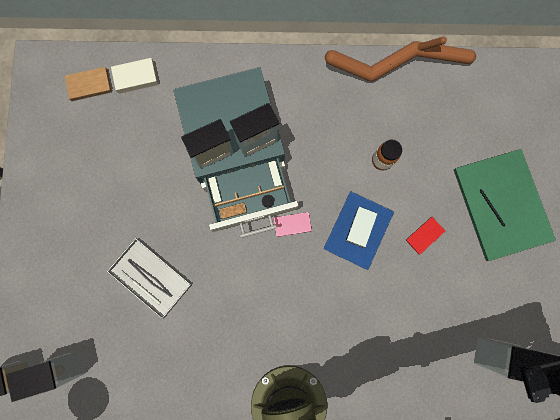

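View pics/scene0.png

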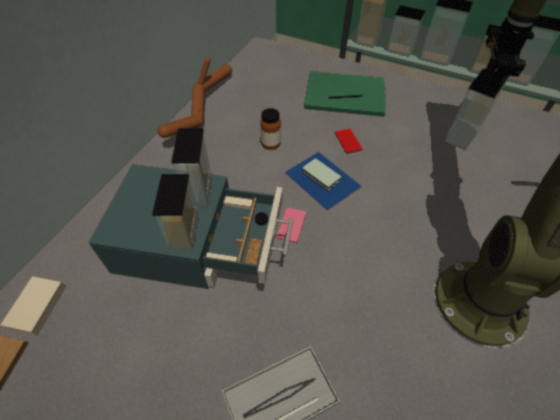

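The pile can be confused with these, by pixel in the top view:
- Pale-green lids on the blue mat at (361,228). This one fits the description.
- Pink slab at (293,224) and red slab at (426,236). These are the look-alikes to avoid.
- Cream box at (134,74) and green mat at (505,205).

I choose (361,228) and will check it in one close crop, together with the drawer.

Run:
```python
import cv2,numpy as np
im=cv2.imread("pics/top0.png")
c=cv2.resize(im[150:270,180:400],None,fx=3.6,fy=3.6,interpolation=cv2.INTER_CUBIC)
cv2.imwrite("pics/crop1.png",c); print(c.shape)
```

```text
(432, 792, 3)
```

View pics/crop1.png

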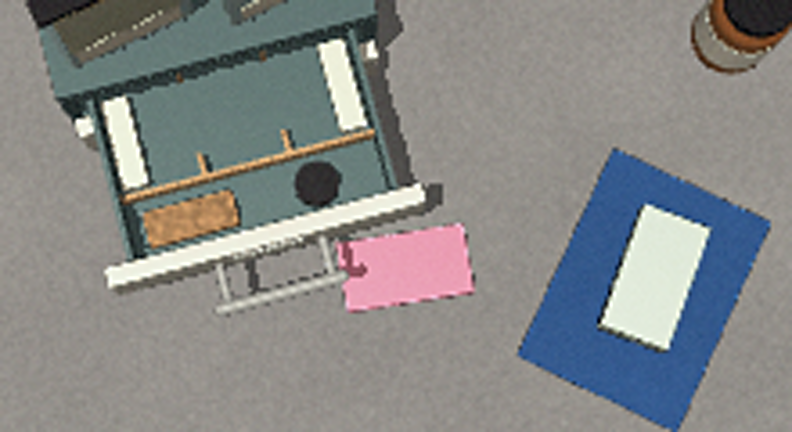

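The crop confirms the choice. The pale-green lids with a dark band are on the blue mat, with crop corners (645,205), (709,228), (668,350) and (600,326). The drawer shows:
- the near compartment wall from (123,200) to (375,132)
- side-wall stubs at (203,160) and (287,138)
- the front panel top from (107,270) to (423,190)
- the handle at (280,295), with the pink slab beside it

```bash
cat > h.py <<'E'
import cv2,numpy as np
from cell import env,cams
def ray(info,uv):
    R,_=cv2.Rodrigues(np.array(info["rvec"])); C=-R.T@info["tvec"]
    uv=np.atleast_2d(uv).astype(float)
    d=np.c_[(uv[:,0]-info["cx"])/info["fx"],(uv[:,1]-info["cy"])/info["fy"],np.ones(len(uv))]@R
    return C,d
def plane(info,uv,z):
    C,d=ray(info,uv); return C+d*((z-C[2])/d[:,2])[:,None]
def proj(info,P):
    R,_=cv2.Rodrigues(np.array(info["rvec"])); p=np.atleast_2d(P)@R.T+info["tvec"]
    return np.c_[info["fx"]*p[:,0]/p[:,2]+info["cx"],info["fy"]*p[:,1]/p[:,2]+info["cy"]]
def tri(i1,uv1,i2,uv2):
    A,b=np.zeros((3,3)),np.zeros(3)
    for i,uv in((i1,uv1),(i2,uv2)):
        C,d=ray(i,uv); d=d[0]/np.linalg.norm(d[0]); M=np.eye(3)-np.outer(d,d); A+=M; b+=M@C
    X=np.linalg.solve(A,b); return X
def row(P):  # world offset from TCP in tool-axis units of 50 mm
    from scipy.spatial.transform import Rotation as Ro
    o=env.get_obs(); R=Ro.from_euler("xyz",o["tool_rot"],degrees=True).as_matrix()
    return R.T@(np.array(P)-o["tool_pos"])/0.05
E
python3 - <<'E'
from h import *
im=cv2.imread("pics/top0.png"); t=cams.camera_info("top")
m=np.zeros(im.shape[:2],np.uint8); s=im[195:260,330:395]
m[195:260,330:395]=((s[:,:,1]>170)&(s[:,:,2]>150)).astype(np.uint8)*255
c=max(cv2.findContours(m,0,1)[0],key=cv2.contourArea)
b=cv2.boxPoints(cv2.minAreaRect(c)); P=plane(t,b,.028)
print("pile",P.mean(0),P,[np.linalg.norm(P[i]-P[i-1]) for i in range(4)])
e=P[1]-P[0];f=P[2]-P[1]; e=e if np.linalg.norm(e)>np.linalg.norm(f) else f
print("yaw long",np.degrees(np.arctan2(e[1],e[0])))
q=lambda *a:np.array(a)/3.6+[180,150]
for z in(.1,.13):
    W=plane(t,[q(123,200),q(375,132),q(203,160),q(287,138),q(107,270),q(423,190),q(218,308),q(345,278)],z); print(z,W.round(3))
i=cams.camera_info("wrist"); R,_=cv2.Rodrigues(i["rvec"]); print("wristcam",-R.T@i["tvec"],R[2],i["fx"])
print(env.get_obs()["tool_pos"])
E
```

```text
pile [ 0.52301304 -0.21621051  0.028     ] [[ 0.48142493 -0.16891037  0.028     ]
 [ 0.58459057 -0.20725765  0.028     ]
 [ 0.56440858 -0.26377341  0.028     ]
 [ 0.46162809 -0.2249006   0.028     ]] [np.float64(0.0593870355306496), np.float64(0.11006208190545906), np.float64(0.060011200813262076), np.float64(0.10988595491675869)]
yaw long -20.39039716410041
0.1 [[ 0.57   0.223  0.1  ]
 [ 0.628  0.021  0.1  ]
 [ 0.603  0.16   0.1  ]
 [ 0.622  0.092  0.1  ]
 [ 0.513  0.234  0.1  ]
 [ 0.581 -0.018  0.1  ]
 [ 0.484  0.145  0.1  ]
 [ 0.509  0.044  0.1  ]]
0.13 [[ 0.565  0.219  0.13 ]
 [ 0.622  0.022  0.13 ]
 [ 0.598  0.157  0.13 ]
 [ 0.617  0.091  0.13 ]
 [ 0.51   0.23   0.13 ]
 [ 0.576 -0.016  0.13 ]
 [ 0.481  0.143  0.13 ]
 [ 0.506  0.044  0.13 ]]
wristcam [ 0.22192593 -0.61514987  0.3829933 ] [-0.27756801 -0.06377954 -0.95858655] 333.2245959485004
[ 0.14661791 -0.63276463  0.23856354]
```

```bash
python3 -m pendant '[{"tx":0.71,"ty":-0.42,"tz":-0.1,"spin":-1,"claw":0},{"tx":0.74,"ty":-0.37,"tz":-0.1,"spin":-1,"claw":0},{"tx":0.77,"ty":-0.31,"tz":-0.1,"spin":-1,"claw":0},{"tx":0.79,"ty":-0.26,"tz":-0.1,"spin":-1,"claw":0},{"tx":0.81,"ty":-0.19,"tz":-0.1,"spin":-1,"claw":0},{"tx":0.82,"ty":-0.13,"tz":-0.1,"spin":-1,"claw":0},{"tx":0.83,"ty":-0.08,"tz":-0.1,"spin":-1,"claw":0},{"tx":0.83,"ty":-0.02,"tz":-0.1,"spin":-1,"claw":0},{"tx":0.83,"ty":0.04,"tz":-0.1,"spin":-1,"claw":0},{"tx":0.82,"ty":0.1,"tz":-0.1,"spin":-1,"claw":0}]' 40; python3 -c "
from h import *
print(row([.58,.1,.33]),env.get_obs()['qpos'])"
```

```text
time_s: 1.35
tool_pos: [0.453, -0.3496, 0.29]
tool_rot: [180.0, 0.0, 53.3]
force: [0.3, -0.4, -0.4]
grip_width: 0.087
grasp_force: 0.0
[ 8.72825331 -3.33571519 -0.80534621] [ 55.61499037   9.03297235 -23.20166382  89.45316825   3.6013609
  82.22961448  -4.50459289]
```

```bash
python3 -m pendant '[{"tx":0.87,"ty":-0.33,"tz":-0.08,"spin":-1},{"tx":0.895,"ty":-0.27,"tz":-0.08,"spin":-1},{"tx":0.91,"ty":-0.21,"tz":-0.08,"spin":-1},{"tx":0.92,"ty":-0.14,"tz":-0.08,"spin":-1},{"tx":0.93,"ty":-0.08,"tz":-0.08,"spin":-1},{"tx":0.93,"ty":-0.01,"tz":-0.08,"spin":-1},{"tx":0.93,"ty":0.05,"tz":-0.08,"spin":-1},{"tx":0.93,"ty":0.12,"tz":-0.08,"spin":-1},{"tx":0.92,"ty":0.18,"tz":-0.08,"spin":-1},{"tx":0.9,"ty":0.24,"tz":-0.08,"spin":-1}]' && python3 -m pendant '[{"spin":-1},{"spin":-1},{"spin":-1},{"spin":-1},{"spin":-1},{"spin":-1},{"spin":-1},{"spin":-1},{"spin":-1},{"spin":-1}]' && python3 -m pendant '[{"spin":-1},{"spin":-1},{"spin":-1},{"spin":-1},{"spin":-1},{"spin":-1},{"spin":-1},{"spin":-1},{"spin":-1},{"spin":-1}]'; python3 -c "
from h import *
print(row([.57,.11,.33]),env.get_obs()['qpos'])"
```

```text
[ 8.76913532 -3.61558775 -0.80546247] [ 55.61499037   9.03297235 -23.20166382  89.45316825   3.6013609
  82.22961448  -4.50459289]invalid input at $[0]: expected keys tx, ty, tz, spin, claw
```

```bash
python3 -m pendant '[{"tx":0.87,"ty":-0.33,"tz":-0.08,"spin":-1,"claw":0},{"tx":0.895,"ty":-0.27,"tz":-0.08,"spin":-1,"claw":0},{"tx":0.91,"ty":-0.21,"tz":-0.08,"spin":-1,"claw":0},{"tx":0.92,"ty":-0.14,"tz":-0.08,"spin":-1,"claw":0},{"tx":0.93,"ty":-0.08,"tz":-0.08,"spin":-1,"claw":0},{"tx":0.93,"ty":-0.01,"tz":-0.08,"spin":-1,"claw":0},{"tx":0.93,"ty":0.05,"tz":-0.08,"spin":-1,"claw":0},{"tx":0.93,"ty":0.12,"tz":-0.08,"spin":-1,"claw":0},{"tx":0.92,"ty":0.18,"tz":-0.08,"spin":-1,"claw":0},{"tx":0.9,"ty":0.24,"tz":-0.08,"spin":-1,"claw":0}]' && python3 -m pendant '[{"tx":0,"ty":0,"tz":0,"spin":-1,"claw":0},{"tx":0,"ty":0,"tz":0,"spin":-1,"claw":0},{"tx":0,"ty":0,"tz":0,"spin":-1,"claw":0},{"tx":0,"ty":0,"tz":0,"spin":-1,"claw":0},{"tx":0,"ty":0,"tz":0,"spin":-1,"claw":0},{"tx":0,"ty":0,"tz":0,"spin":-1,"claw":0},{"tx":0,"ty":0,"tz":0,"spin":-1,"claw":0},{"tx":0,"ty":0,"tz":0,"spin":-1,"claw":0},{"tx":0,"ty":0,"tz":0,"spin":-1,"claw":0},{"tx":0,"ty":0,"tz":0,"spin":-1,"claw":0}]' && python3 -m pendant '[{"tx":0,"ty":0,"tz":0,"spin":-1,"claw":0},{"tx":0,"ty":0,"tz":0,"spin":-1,"claw":0},{"tx":0,"ty":0,"tz":0,"spin":-1,"claw":0},{"tx":0,"ty":0,"tz":0,"spin":-1,"claw":0},{"tx":0,"ty":0,"tz":0,"spin":-1,"claw":0},{"tx":0,"ty":0,"tz":0,"spin":-1,"claw":0},{"tx":0,"ty":0,"tz":0,"spin":-1,"claw":0},{"tx":0,"ty":0,"tz":0,"spin":-1,"claw":0},{"tx":0,"ty":0,"tz":0,"spin":-1,"claw":0},{"tx":0,"ty":0,"tz":0,"spin":-1,"claw":0}]'; python3 -c "
from h import *
import pickle
i=cams.camera_info('wrist'); im=cams.read_camera('wrist'); cv2.imwrite('pics/w1.png',im[:,:,::-1]); pickle.dump(i,open('w1.pkl','wb'))
print(env.get_obs()['qpos'])"
```

```text
time_s: 2.6
tool_pos: [0.5799, 0.0992, 0.33]
tool_rot: [-180.0, 0.1, 93.3]
force: [-0.1, 0.5, -0.1]
grip_width: 0.0869
grasp_force: 0.0
time_s: 3.85
tool_pos: [0.5795, 0.0979, 0.3296]
tool_rot: [-179.9, 0.0, 133.3]
force: [0.3, -0.0, -0.2]
grip_width: 0.0869
grasp_force: 0.0
time_s: 5.1
tool_pos: [0.5795, 0.0979, 0.3296]
tool_rot: [-179.9, -0.0, 173.3]
force: [0.5, 0.1, 0.3]
grip_width: 0.0873
grasp_force: 0.0
[ 34.24179536  16.65806332 -57.5221872   82.46419439  14.07366143
  88.52098101  60.91631732]
```

View pics/w1.png

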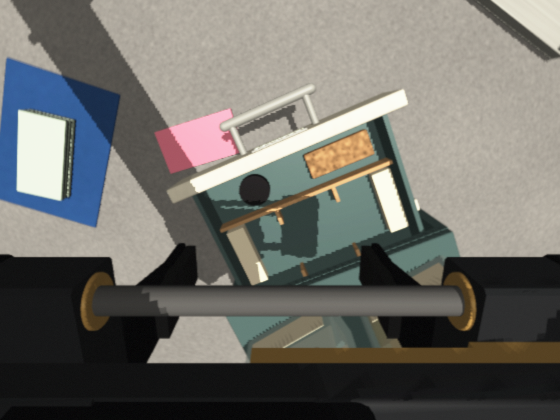

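The wrist view shows the pile on its mat at (45,155). In the drawer I see:
- the panel's top edge from (175,190) to (405,97)
- the handle from (225,127) to (312,90)
- the near wall from (223,229) to (390,163)
- side-wall front stubs at (280,216) and (335,195)
- rear stubs at (303,268) and (357,250)

I'll zoom in on the drawer for exact pixel picks.

Run:
```python
import cv2
im=cv2.imread("pics/w1.png")
cv2.imwrite("pics/crop2.png",cv2.resize(im[80:285,160:426],None,fx=2.9,fy=2.9,interpolation=cv2.INTER_CUBIC))
```

```text
(no output)
```

View pics/crop2.png

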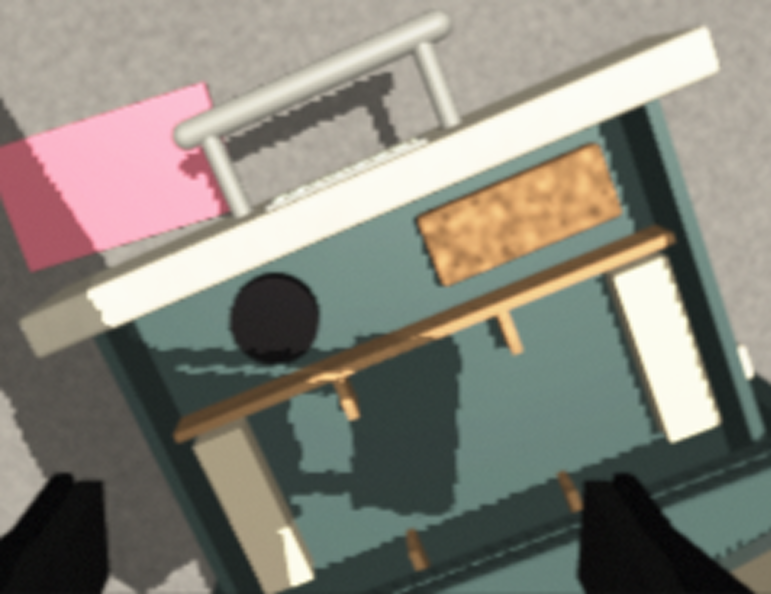

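```bash
cat > bay.py <<'E'
from h import *
import pickle
from scipy.optimize import least_squares
i=pickle.load(open("w1.pkl","rb"))
C=lambda u,v:np.array([u,v])/2.9+[160,80]-[.33,.33]
L=[((-.116,-.128,.054),C(38,357)),((-.116,.128,.054),C(718,70)),((-.059,-.104,.022),C(181,441)),((-.059,.104,.022),C(673,243)),
   ((-.041,-.035,.022),C(352,418)),((-.041,.035,.022),C(517,352)),((-.159-.008,-.05,.018),C(180,134)),((-.159-.008,.05,.018),C(445,23))]
M=np.array([a for a,_ in L]); U=np.array([b for _,b in L])
def W(p,M=M):
    c,s=np.cos(p[2]),np.sin(p[2]); return np.c_[p[0]+c*M[:,0]-s*M[:,1],p[1]+s*M[:,0]+c*M[:,1],p[3]+M[:,2]]
if __name__=="__main__":
    n=[0,1,4,5,2,3]
    for sel in([0,1,4,5],[0,1,2,3,4,5],range(8)):
        sel=list(sel); r=least_squares(lambda p:(proj(i,W(p)[sel])-U[sel]).ravel(),[.64,.14,.26,.08],loss="soft_l1")
        print(r.x.round(4),np.degrees(r.x[2]).round(2),(proj(i,W(r.x))-U).round(1).tolist())
    p=r.x
    # front plane of cabinet from top camera: top front edge of cabinet at z=.153
    print("panel len at top z",[np.linalg.norm(np.diff(plane(i,U[:2],z),axis=0)).round(4) for z in(.12,.125,.13,.135,.14)])
    print("stub sep",[np.linalg.norm(np.diff(plane(i,U[4:6],z),axis=0)).round(4) for z in(.09,.1,.11)])
    # pile top in wrist
    im=cv2.imread("pics/w1.png"); s=im[:240,:130].astype(int)
    m=((s[:,:,1]>170)&(s[:,:,0]>140)).astype(np.uint8)*255; m[:,:10]=0
    k=max(cv2.findContours(m,0,1)[0],key=cv2.contourArea); b=cv2.boxPoints(cv2.minAreaRect(k)); P=plane(i,b,.028)
    e=P[1]-P[0];f=P[2]-P[1];e=e if np.linalg.norm(e)>np.linalg.norm(f) else f
    print("pile",P.mean(0),np.linalg.norm(P[1]-P[0]),np.linalg.norm(f),np.degrees(np.arctan2(e[1],e[0])))
E
python3 bay.py
```

```text
[0.6575 0.1406 0.2826 0.0827] 16.19 [[-0.3, 0.4], [0.2, 0.3], [-0.5, -0.5], [-1.0, -0.4], [0.3, -0.7], [-0.2, -0.3], [2.3, 0.2], [-3.5, 0.6]]
[0.6576 0.1408 0.2829 0.0831] 16.21 [[-0.2, 0.7], [0.6, 0.4], [-0.4, -0.2], [-0.7, -0.3], [0.6, -0.5], [0.0, -0.1], [2.5, 0.3], [-3.3, 0.7]]
[0.6573 0.1408 0.2817 0.084 ] 16.14 [[-0.5, 0.5], [1.0, 0.2], [-0.6, -0.3], [-0.4, -0.3], [0.5, -0.5], [0.1, -0.1], [2.4, -0.0], [-3.1, 0.3]]
panel len at top z [np.float64(0.2681), np.float64(0.2643), np.float64(0.2605), np.float64(0.2567), np.float64(0.2529)]
stub sep [np.float64(0.0736), np.float64(0.0717), np.float64(0.0698)]
pile [ 0.52344602 -0.21797492  0.028     ] 0.12095621334331079 0.06108033136295774 157.66096431696457
```

```bash
python3 -m pendant '[{"tx":0,"ty":-0.78,"tz":0.2,"spin":0.4,"claw":0},{"tx":0,"ty":-0.79,"tz":0.3,"spin":0.4,"claw":0},{"tx":0,"ty":-0.79,"tz":0.4,"spin":0.4,"claw":0},{"tx":0,"ty":-0.79,"tz":0.4,"spin":0.4,"claw":0},{"tx":0,"ty":-0.79,"tz":0.4,"spin":0.4,"claw":0},{"tx":0,"ty":-0.79,"tz":0.5,"spin":0.4,"claw":0},{"tx":0,"ty":-0.79,"tz":0.5,"spin":0.4,"claw":0},{"tx":0,"ty":-0.79,"tz":0.2,"spin":0.4,"claw":0},{"tx":0,"ty":0,"tz":0,"spin":0.2,"claw":0}]'
python3 - <<'E'
from h import *
print(row([.4985,-.2085,.023]),env.get_obs()["qpos"].round(1))
t=cams.camera_info("top"); q=lambda *a:np.array(a)/3.6+[180,150]-[.36,.36]
P=plane(t,[q(60,97),q(220,55),q(380,13)],.153); c,s=np.cos(.2826),np.sin(.2826)
print(P,[(c*(p[0]-.6575)+s*(p[1]-.1407)).round(4) for p in P])
i=cams.camera_info('wrist'); im=cams.read_camera('wrist'); 
im=np.ascontiguousarray(im[:,:,::-1]); cv2.circle(im,tuple(int(v) for v in proj(i,[[.4985,-.2085,.028]])[0]),3,(0,0,255),-1); cv2.imwrite('pics/w2.png',im)
E
```

```text
time_s: 6.28
tool_pos: [0.5099, -0.2137, 0.1833]
tool_rot: [-179.9, -0.2, 159.1]
force: [-0.1, -0.3, 1.3]
grip_width: 0.0871
grasp_force: 0.0
[0.24124147 0.02146314 3.20645887] [ 61.   13.5 -46.6 100.   10.5  71.1  80.9]
[[0.64343312 0.26872665 0.153     ]
 [0.67853374 0.14499332 0.153     ]
 [0.71395246 0.02013866 0.153     ]] [np.float64(0.0222), np.float64(0.0214), np.float64(0.0206)]
```

View pics/w2.png

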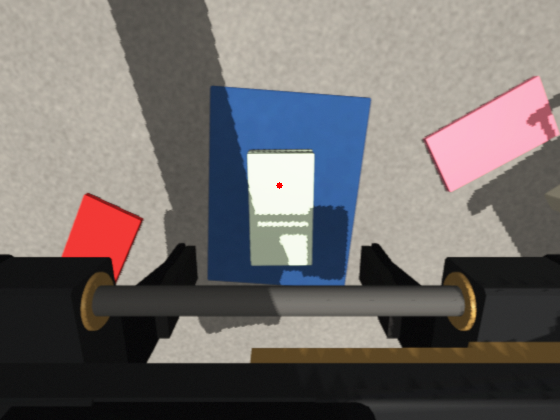

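The lids sit squarely in view, near edge at (247–314,153) and far edge at (251–312,266). The planned grasp point, the red dot at (279,185), is on the centreline towards the near end. The cabinet front plane lies about 21 mm behind the bay centre, which fits the stated limits.

Run:
```python
from h import *
i=cams.camera_info('wrist'); P=plane(i,[(247,153),(314,153),(312,266),(251,266)],.028)
print(P.round(4).tolist(),P.mean(0)); n=P[:2].mean(0);f=P[2:].mean(0); d=(f-n)/np.linalg.norm(f-n)
print(np.linalg.norm(f-n),np.linalg.norm(P[0]-P[1]),np.degrees(np.arctan2(d[1],d[0])))
g=P.mean(0)-.026*d; g[2]=.023; print(g,row(g))
```

```text
[[0.4623, -0.2228, 0.028], [0.4836, -0.1667, 0.028], [0.5881, -0.2047, 0.028], [0.5667, -0.2613, 0.028]] [ 0.52518129 -0.21387549  0.028     ]
0.11124241921140496 0.060079710530812666 -20.11194982516361
[ 0.5007667  -0.20493524  0.023     ] [0.2392452  0.04228953 3.22377737]
```

```bash
python3 -m pendant '[{"tx":0.24,"ty":0.04,"tz":0.4,"spin":-0.2,"claw":0},{"tx":0,"ty":0,"tz":0.6,"spin":0,"claw":0},{"tx":0,"ty":0,"tz":0.7,"spin":0,"claw":0},{"tx":0,"ty":0,"tz":0.7,"spin":0,"claw":0},{"tx":0,"ty":0,"tz":0.45,"spin":0,"claw":0},{"tx":0,"ty":0,"tz":0.25,"spin":0,"claw":0},{"tx":0,"ty":0,"tz":0.1,"spin":0,"claw":0},{"tx":0,"ty":0,"tz":0,"spin":0,"claw":0}]' 40; python3 -c "
from h import *
print(row([.501,-.205,.023]))"
```

```text
time_s: 7.32
tool_pos: [0.5027, -0.2045, 0.0252]
tool_rot: [-180.0, 0.1, 160.3]
force: [0.3, 0.3, 0.3]
grip_width: 0.087
grasp_force: 0.0
[ 0.02759278 -0.02119639  0.04355244]
```

```bash
python3 -m pendant '[{"tx":0.02,"ty":0,"tz":0.04,"spin":0.1,"claw":0},{"tx":0,"ty":0,"tz":0,"spin":0,"claw":0.25},{"tx":0,"ty":0,"tz":0,"spin":0,"claw":0.35},{"tx":0,"ty":0,"tz":0,"spin":0,"claw":1},{"tx":0,"ty":0,"tz":0,"spin":0,"claw":1},{"tx":0,"ty":0,"tz":0,"spin":0,"claw":1},{"tx":0,"ty":0,"tz":0,"spin":0,"claw":1}]' 40
```

```text
time_s: 8.2
tool_pos: [0.5007, -0.2056, 0.0227]
tool_rot: [-179.9, -0.0, 159.8]
force: [-3.2, -3.5, 2.2]
grip_width: 0.0599
grasp_force: 39.8
```

```bash
python3 -m pendant '[{"tx":0,"ty":0,"tz":-0.05,"spin":0,"claw":1},{"tx":0,"ty":0,"tz":-0.1,"spin":0,"claw":1},{"tx":0,"ty":0,"tz":-0.2,"spin":0,"claw":1},{"tx":0,"ty":0,"tz":-0.4,"spin":0,"claw":1},{"tx":0,"ty":0,"tz":-0.6,"spin":0,"claw":1},{"tx":0,"ty":0,"tz":-0.6,"spin":0,"claw":1},{"tx":0,"ty":0,"tz":-0.6,"spin":0,"claw":1},{"tx":0,"ty":0,"tz":-0.4,"spin":0,"claw":1},{"tx":0,"ty":0,"tz":-0.2,"spin":0,"claw":1},{"tx":0,"ty":0,"tz":0,"spin":0,"claw":1}]' 40
python3 - <<'E'
from h import *
i=cams.camera_info('wrist'); im=cams.read_camera('wrist')
cv2.imwrite('pics/w3.png',im[:,:,::-1]); print(row([.501,-.205,.023]))
s=im[:300].astype(int); m=((s[:,:,1]>150)&(s[:,:,0]>130)&(s[:,:,2]>130)); m[:,:230]=0;m[:,330:]=0
ys,xs=np.nonzero(m); print(ys.min(),ys.max(),xs.min(),xs.max())
E
```

```text
time_s: 9.45
tool_pos: [0.5013, -0.2045, 0.1804]
tool_rot: [-180.0, 0.0, 159.8]
force: [0.7, -0.3, -3.8]
grip_width: 0.0602
grasp_force: 39.8
[-0.01179617 -0.00930809  3.13064336]
0 285 230 329
```

View pics/w3.png

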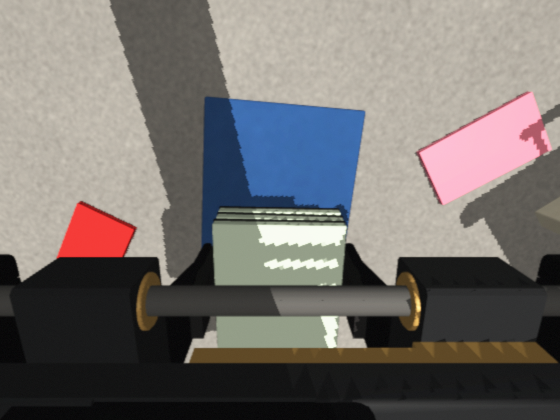

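All three lids are held. The near top edge is at (213–345,223) and the three layers show above it, and the measured weight of 3.8 N matches. I'll work out the tilt from the row of that edge.

```bash
cat >> h.py <<'E'
from scipy.spatial.transform import Rotation as Ro
def tilt(v,u=279):  # far-end-down tilt from the row v of the pile's near top edge
    o=env.get_obs(); R=Ro.from_euler("xyz",o["tool_rot"],degrees=True).as_matrix(); i=cams.camera_info("wrist")
    A=np.radians(np.arange(-10,25,.25)); rows=[]
    for a in A:  # grip-line pivot 2 mm above pile mid... tool x=+, tool z=-: near, up
        x,z=.029,.0053; pv=-.002  # pivot height above TCP: pads centred at mid pile
        X=x*np.cos(a)-(z-pv)*np.sin(a); Z=pv+x*np.sin(a)+(z-pv)*np.cos(a)
        rows.append(proj(i,[R@[X,0,-Z]+o["tool_pos"]])[0])
    rows=np.array(rows); return np.degrees(A[np.argmin(abs(rows[:,1]-v))]),rows[40],rows[80]
E
python3 -c "
from h import *
print(tilt(223)); print(row([.5,-.02,.2]))
c,s=np.cos(.2826),np.sin(.2826)
for x,z in((-.087,.083+.054+.045),(-.087,.083+.054+.019)): print(row([.6575+c*x,.1407+s*x,z]),[.6575+c*x,.1407+s*x,z])"
```

```text
(np.float64(-6.25), array([278.34360233, 226.67358646]), array([278.3347747 , 234.26970905]))
[ 1.28463963  3.45712737 -0.40843553]
[ 0.83596138  6.52842745 -0.04895785] [np.float64(0.5739509710520413), np.float64(0.11643974934479925), 0.182]
[0.83552527 6.52845219 0.47104196] [np.float64(0.5739509710520413), np.float64(0.11643974934479925), 0.156]
```

```bash
python3 -m pendant '[{"tx":0.05,"ty":0.3,"tz":-0.1,"spin":-0.9,"claw":1},{"tx":0.05,"ty":0.6,"tz":-0.1,"spin":-0.9,"claw":1},{"tx":0.01,"ty":0.72,"tz":-0.1,"spin":-0.9,"claw":1},{"tx":-0.03,"ty":0.75,"tz":-0.1,"spin":-0.9,"claw":1},{"tx":-0.08,"ty":0.75,"tz":-0.1,"spin":-0.9,"claw":1},{"tx":-0.13,"ty":0.75,"tz":0,"spin":-0.9,"claw":1},{"tx":-0.18,"ty":0.75,"tz":0,"spin":-0.9,"claw":1},{"tx":-0.22,"ty":0.7,"tz":0,"spin":-0.9,"claw":1},{"tx":-0.2,"ty":0.6,"tz":0,"spin":-0.9,"claw":1},{"tx":-0.15,"ty":0.3,"tz":0,"spin":-0.9,"claw":1}]' 40; python3 -c "
from h import *
c,s=np.cos(.2826),np.sin(.2826);x=-.092
print(row([.6575+c*x,.1407+s*x,.083+.054+.021]))"
```

```text
time_s: 10.75
tool_pos: [0.5654, 0.1118, 0.2053]
tool_rot: [179.9, 0.0, -163.6]
force: [0.0, 0.2, -3.8]
grip_width: 0.0595
grasp_force: 39.8
[-0.0895585  0.0398758  0.9462705]
```

```bash
P='{"tx":0,"ty":0,"tz":0,"spin":0,"claw":1}'; python3 -m pendant '[{"tx":-0.09,"ty":0.04,"tz":0.2,"spin":-0.05,"claw":1},{"tx":0,"ty":0,"tz":0.3,"spin":0,"claw":1},{"tx":0,"ty":0,"tz":0.25,"spin":0,"claw":1},{"tx":0,"ty":0,"tz":0.12,"spin":0,"claw":1},{"tx":0,"ty":0,"tz":0,"spin":0,"claw":1}]' 40; for k in 1 2 3; do python3 -m pendant '[{"tx":0,"ty":0,"tz":0.03,"spin":0,"claw":1},{"tx":0,"ty":0,"tz":0,"spin":0,"claw":1}]' | egrep 'pos|force:'; done
```

```text
time_s: 11.38
tool_pos: [0.5698, 0.1094, 0.1609]
tool_rot: [-180.0, -0.1, -164.0]
force: [-0.3, -0.4, -4.0]
grip_width: 0.0599
grasp_force: 39.8
tool_pos: [0.5703, 0.1102, 0.1604]
force: [-0.0, 0.7, -4.0]
grasp_force: 39.8
tool_pos: [0.5701, 0.1102, 0.1585]
force: [0.3, 1.0, -4.8]
grasp_force: 39.8
tool_pos: [0.5703, 0.1103, 0.1577]
force: [-0.3, -0.4, 1.5]
grasp_force: 39.8
```

```bash
for k in 1 2; do python3 -m pendant '[{"tx":0,"ty":0,"tz":0.03,"spin":0,"claw":1},{"tx":0,"ty":0,"tz":0,"spin":0,"claw":1}]' | egrep 'pos|force:'; done
python3 - <<'E'
from h import *
i=cams.camera_info('wrist'); a=cams.read_camera('wrist'); b=cams.read_camera('scene')
cv2.imwrite('pics/w4.png',a[:,:,::-1])
a=cv2.resize(a[180:300,180:380],(700,420))[:,:,::-1]; cv2.imwrite('pics/s4.png',b[:,:,::-1])
cv2.imwrite('pics/c4.png',np.hstack([cv2.resize(a,(400,240)),cv2.resize(b[150:300,200:330],None,fx=3.04,fy=1.6*1.9)[:240,:395,::-1]]) if 0 else cv2.resize(b[120:300,190:390],None,fx=3.3,fy=3.3,interpolation=cv2.INTER_CUBIC)[:,:,::-1])
# near top edge row in wrist: brightness profile over columns 240..320
g=cv2.cvtColor(cv2.imread('pics/w4.png'),6).astype(float)[190:260,240:320].mean(1)
g3=cv2.cvtColor(cv2.imread('pics/w3.png'),6).astype(float)[190:260,230:255].mean(1)
print(g.round().astype(int).tolist()); print(g3.round().astype(int).tolist())
E
```

```text
tool_pos: [0.5709, 0.1106, 0.1564]
force: [-0.3, -0.1, 5.3]
grasp_force: 39.9
tool_pos: [0.5713, 0.1108, 0.1551]
force: [0.7, 0.1, 5.5]
grasp_force: 40.0
[162, 218, 241, 245, 248, 249, 249, 249, 249, 248, 248, 248, 248, 248, 248, 244, 221, 175, 58, 44, 100, 141, 145, 159, 202, 206, 107, 38, 60, 112, 128, 123, 102, 35, 23, 70, 137, 145, 143, 149, 193, 236, 231, 211, 183, 154, 140, 138, 138, 138, 138, 138, 138, 138, 138, 138, 138, 141, 154, 175, 197, 212, 207, 190, 166, 142, 137, 138, 138, 138]
[59, 58, 57, 57, 55, 54, 50, 48, 47, 47, 48, 48, 48, 48, 48, 45, 33, 35, 75, 106, 120, 136, 90, 41, 68, 106, 114, 127, 127, 48, 39, 81, 106, 112, 127, 148, 152, 153, 153, 153, 153, 153, 153, 153, 153, 153, 153, 153, 153, 153, 153, 153, 153, 153, 153, 153, 153, 153, 153, 153, 153, 153, 153, 153, 153, 153, 153, 153, 153, 153]
```

View pics/c4.png

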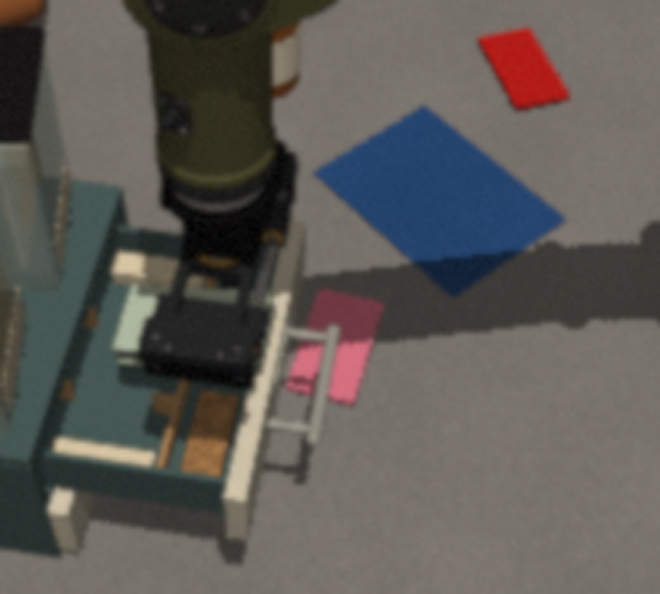

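The scene crop shows the pile in the gripper above the open drawer, with its far end at (130,330) still in front of the cabinet. I'll get the tilt from how far the dark band rows have moved in the wrist view.

Run:
```python
from h import *
from scipy.optimize import least_squares
o=env.get_obs(); R=Ro.from_euler("xyz",o["tool_rot"],degrees=True).as_matrix(); i=cams.camera_info("wrist")
z=np.array([-.0182,-.0102,-.0022,.0053])  # band/edge heights over TCP when flat
def rows(a,x0,pv=-.008):
    a=np.radians(a); X=x0*np.cos(a)-(z-pv)*np.sin(a); Z=pv+x0*np.sin(a)+(z-pv)*np.cos(a)
    return proj(i,np.c_[X,0*X,-Z]@R.T+o["tool_pos"])[:,1]
m3=np.array([206.5,213.3,219.5,224]);m4=np.array([208.5,217,223.5,228.5])
for a in(0,4,8,12): print(a,rows(a,.029).round(1))
r=least_squares(lambda p:np.r_[rows(0,p[0])-m3+p[2],(rows(p[1],p[0])-m4+p[2])],[.029,5,0],x_scale=[.001,1,1]); print(r.x,r.fun.round(1))
```

```text
0 [211.2 216.  221.2 226.6]
4 [211.1 217.1 223.6 230.3]
8 [211.4 218.5 226.3 234.3]
12 [212.  220.2 229.3 238.6]
[ 0.02794472  6.12486968 -4.6421365 ] [ 2.   0.1 -0.8  0.2  0.  -1.8 -1.1  1.4]
```

```bash
python3 -m pendant '[{"tx":0,"ty":0,"tz":0.03,"spin":0,"claw":1},{"tx":0,"ty":0,"tz":0,"spin":0,"claw":1}]' | egrep 'pos|force:'; python3 -m pendant '[{"tx":0,"ty":0,"tz":-0.1,"spin":0,"claw":1},{"tx":0,"ty":0,"tz":-0.2,"spin":0,"claw":1},{"tx":0,"ty":0,"tz":-0.2,"spin":0,"claw":1},{"tx":0,"ty":0,"tz":0,"spin":0,"claw":1}]'
python3 - <<'E'
from h import *
i=cams.camera_info('wrist'); a=cams.read_camera('wrist'); cv2.imwrite('pics/w5.png',a[:,:,::-1])
cv2.imwrite('pics/c5.png',cv2.resize(a[60:340,140:420],None,fx=2.1,fy=2.1,interpolation=cv2.INTER_CUBIC)[:,:,::-1])
print(cv2.cvtColor(a,7).astype(int)[195:240,270:300].mean(1).round().astype(int).tolist())
c,s=np.cos(.2826),np.sin(.2826);x=-.092
print(row([.6575+c*x,.1407+s*x,.18]))
E
```

```text
tool_pos: [0.5716, 0.1109, 0.1538]
force: [0.6, -0.1, 6.8]
grasp_force: 40.0
time_s: 13.48
tool_pos: [0.5706, 0.1103, 0.1785]
tool_rot: [-180.0, 0.1, -164.0]
force: [0.2, 0.3, -3.7]
grip_width: 0.0595
grasp_force: 40.0
[249, 249, 249, 246, 228, 197, 165, 152, 150, 150, 151, 147, 122, 50, 27, 77, 146, 147, 144, 171, 226, 213, 102, 30, 50, 107, 135, 130, 111, 60, 24, 44, 102, 149, 155, 154, 157, 194, 223, 207, 174, 145, 137, 137, 137]
[-0.00486428  0.10056395 -0.04228335]
```

View pics/c5.png

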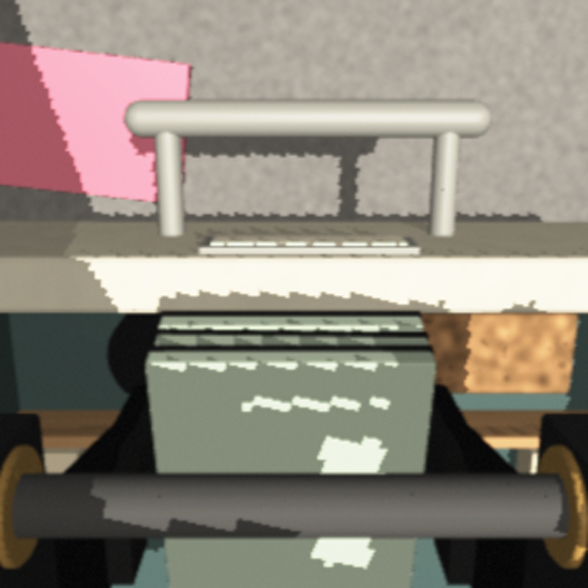

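The pile is clearly tilted, with the near end up, and lies parallel to the panel. In crop c5 the panel's inner edge is at row 312, the handle ends are at (125,118) and (490,118), and the pile's near edge runs from (148,355) to (435,355). I'll use these to refine the bay position.

Run:
```python
from h import *
i=cams.camera_info('wrist'); q=lambda u,v:np.array([u,v])/2.1+[139.8,59.8]
c,s=np.cos(.2826),np.sin(.2826); B=lambda P:np.c_[(P[:,0]-.6575)*c+(P[:,1]-.1407)*s,-(P[:,0]-.6575)*s+(P[:,1]-.1407)*c,P[:,2]].round(4).tolist()
print("panel inner",B(plane(i,[q(20,312),q(560,312)],.138)))
print("handle",B(plane(i,[q(125,118),q(490,118)],.103)))
print("wall far edge(approx)",B(plane(i,[q(10,447),q(560,447)],.106)))
o=env.get_obs();print("tcp",B(np.array([o["tool_pos"]])))
from bay import W,M,U,i as iw,least_squares
for zf in(.083,.085):
    r=least_squares(lambda p:(proj(iw,W([*p,zf])[:6])-U[:6]).ravel(),[.65,.14,.28],loss="soft_l1"); print(zf,r.x,r.cost)
```

```text
panel inner [[-0.1166, -0.0789, 0.138], [-0.1162, 0.0693, 0.138]]
handle [[-0.1673, -0.0545, 0.103], [-0.167, 0.0557, 0.103]]
wall far edge(approx) [[-0.0591, -0.1007, 0.106], [-0.0587, 0.0872, 0.106]]
tcp [[-0.0923, -0.005, 0.1779]]
0.083 [0.65760972 0.1408512  0.28294762] 1.0559687180150554
0.085 [0.65722915 0.14072295 0.28227562] 1.652437208854199
```

```bash
python3 - <<'E'
from h import *
import pickle
t=cams.camera_info("top"); w=pickle.load(open("w1.pkl","rb"))
X=tri(t,np.array([317,183])/3.6+[179.7,149.7],w,np.array([275,318])/2.9+[159.7,79.7])
c,s=np.cos(.2826),np.sin(.2826); d=X-[.6575,.1407,.084]; print("black cap in bay",[c*d[0]+s*d[1],-s*d[0]+c*d[1],d[2]])
E
python3 -m pendant '[{"tx":-0.08,"ty":0.05,"tz":0,"spin":0,"claw":1},{"tx":-0.14,"ty":0.05,"tz":0,"spin":0,"claw":1},{"tx":-0.14,"ty":0,"tz":0,"spin":0,"claw":1},{"tx":-0.08,"ty":0,"tz":0,"spin":0,"claw":1},{"tx":0,"ty":0,"tz":0,"spin":0,"claw":1}]'; python3 -c "
from h import *
c,s=np.cos(.2826),np.sin(.2826);x=-.07
print(row([.6575+c*x,.1407+s*x,.1287]))"
```

```text
black cap in bay [np.float64(-0.0869819203493117), np.float64(-0.050005482653853954), np.float64(0.005265258538831377)]
time_s: 14.15
tool_pos: [0.5901, 0.1212, 0.1773]
tool_rot: [180.0, -0.0, -163.9]
force: [-0.3, -0.2, -4.4]
grip_width: 0.0594
grasp_force: 40.0
[-0.00345875 -0.00186357  0.97201416]
```

```bash
python3 -m pendant '[{"tx":0,"ty":0,"tz":0.12,"spin":0,"claw":1},{"tx":0,"ty":0,"tz":0.22,"spin":0,"claw":1},{"tx":0,"ty":0,"tz":0.25,"spin":0,"claw":1},{"tx":0,"ty":0,"tz":0.2,"spin":0,"claw":1},{"tx":0,"ty":0,"tz":0.12,"spin":0,"claw":1},{"tx":0,"ty":0,"tz":0.06,"spin":0,"claw":1},{"tx":0,"ty":0,"tz":0,"spin":0,"claw":1}]'; python3 -c "
from h import *
c,s=np.cos(.2826),np.sin(.2826);x=-.05
print(row([.6575+c*x,.1407+s*x,.1262]))"
```

```text
time_s: 15.02
tool_pos: [0.5902, 0.1213, 0.1294]
tool_rot: [-180.0, 0.1, -163.9]
force: [-0.7, 1.2, -3.8]
grip_width: 0.0598
grasp_force: 40.0
[-0.40030676 -0.00129812  0.06343423]
```

```bash
python3 -m pendant '[{"tx":-0.1,"ty":0,"tz":0.02,"spin":0,"claw":1},{"tx":-0.1,"ty":0,"tz":0.02,"spin":0,"claw":1},{"tx":-0.1,"ty":0,"tz":0.02,"spin":0,"claw":1},{"tx":-0.1,"ty":0,"tz":0,"spin":0,"claw":1},{"tx":0,"ty":0,"tz":0,"spin":0,"claw":1}]'; python3 -c "
from h import *
c,s=np.cos(.2826),np.sin(.2826);x=-.027
print(row([.6575+c*x,.1407+s*x,.1262]))"
```

```text
time_s: 15.65
tool_pos: [0.6094, 0.1267, 0.1257]
tool_rot: [180.0, 0.0, -163.9]
force: [0.4, -0.8, -3.7]
grip_width: 0.0598
grasp_force: 40.0
[-0.46120462  0.00109113 -0.00953826]
```

```bash
python3 -m pendant '[{"tx":-0.1,"ty":0,"tz":0,"spin":0,"claw":1},{"tx":-0.1,"ty":0,"tz":0,"spin":0,"claw":1},{"tx":-0.1,"ty":0,"tz":0,"spin":0,"claw":1},{"tx":-0.1,"ty":0,"tz":0,"spin":0,"claw":1},{"tx":-0.06,"ty":0,"tz":0,"spin":0,"claw":1},{"tx":0,"ty":0,"tz":0,"spin":0,"claw":1}]'
python3 - <<'E'
from h import *
c,s=np.cos(.2826),np.sin(.2826);x=-.027
print(row([.6575+c*x,.1407+s*x,.1262]))
a=cams.read_camera('wrist'); cv2.imwrite('pics/w6.png',a[:,:,::-1])
cv2.imwrite('pics/c6.png',cv2.resize(a[60:340,140:420],None,fx=2.1,fy=2.1,interpolation=cv2.INTER_CUBIC)[:,:,::-1])
E
```

```text
time_s: 16.4
tool_pos: [0.6313, 0.133, 0.126]
tool_rot: [180.0, -0.0, -163.9]
force: [-0.3, 0.9, -3.1]
grip_width: 0.0595
grasp_force: 40.0
[-0.00517078  0.00108513 -0.00480659]
```

View pics/c6.png

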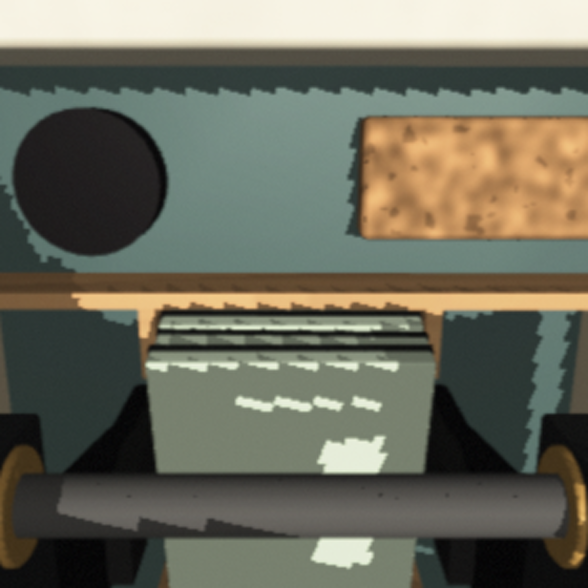

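The pile is in under the rail with no contact force, and centred between the side-wall stubs: their outer edges are at x=138 and 441, the pile's at 160 and 422. Its near bottom edge is at crop row 312, against the near wall's inner edge at row 310. Next I'll check the lengthwise clearance.

Run:
```python
from h import *
i=cams.camera_info('wrist'); q=lambda u,v:np.array([u,v])/2.1+[139.8,59.8]
c,s=np.cos(.2826),np.sin(.2826); B=lambda P:np.c_[(P[:,0]-.6575)*c+(P[:,1]-.1407)*s,-(P[:,0]-.6575)*s+(P[:,1]-.1407)*c,P[:,2]].round(4).tolist()
print("wall inner",B(plane(i,[q(60,310),q(500,310)],.106)))
print("wall outer",B(plane(i,[q(60,292),q(500,292)],.106)))
print("near low",B(plane(i,[q(160,312),q(422,312)],.1115)),"near top",B(plane(i,[q(148,358),q(435,358)],.135)))
print("stubs",B(plane(i,[q(138,325),q(441,325)],.106)))
```

```text
wall inner [[-0.0581, -0.056, 0.106], [-0.0579, 0.0516, 0.106]]
wall outer [[-0.0626, -0.0556, 0.106], [-0.0624, 0.0513, 0.106]]
near low [[-0.0591, -0.0305, 0.1115], [-0.059, 0.0315, 0.1115]] near top [[-0.0562, -0.0289, 0.135], [-0.0561, 0.0301, 0.135]]
stubs [[-0.0542, -0.0372, 0.106], [-0.0541, 0.0374, 0.106]]
```

```bash
python3 -m pendant '[{"tx":-0.055,"ty":0,"tz":0,"spin":0,"claw":1},{"tx":0,"ty":0,"tz":0.04,"spin":0,"claw":1},{"tx":0,"ty":0,"tz":0.04,"spin":0,"claw":1},{"tx":0,"ty":0,"tz":0.04,"spin":0,"claw":1},{"tx":0,"ty":0,"tz":0.04,"spin":0,"claw":1},{"tx":0,"ty":0,"tz":0,"spin":0,"claw":1}]'|egrep "pos|force"; for k in 1 2 3; do python3 -m pendant '[{"tx":0,"ty":0,"tz":0.03,"spin":0,"claw":1},{"tx":0,"ty":0,"tz":0.03,"spin":0,"claw":1}]' | egrep 'pos|force'; done
```

```text
tool_pos: [0.6338, 0.1337, 0.1184]
force: [-1.6, -1.3, -1.2]
grasp_force: 39.9
tool_pos: [0.6338, 0.1336, 0.1155]
force: [-3.6, -1.8, 1.9]
grasp_force: 40.0
tool_pos: [0.6338, 0.1336, 0.112]
force: [-3.9, -2.2, 2.5]
grasp_force: 40.0
tool_pos: [0.6338, 0.1336, 0.1088]
force: [-3.7, -2.8, 2.2]
grasp_force: 40.0
```

```bash
for k in 1 2 3; do python3 -m pendant '[{"tx":0,"ty":0,"tz":0.02,"spin":0,"claw":1},{"tx":0,"ty":0,"tz":0.02,"spin":0,"claw":1}]' | egrep 'pos|force'; done
python3 - <<'E'
from h import *
a=cams.read_camera('wrist'); g=cv2.cvtColor(a,7).astype(int); cv2.imwrite('pics/w7.png',a[:,:,::-1])
print(g[190:240,270:300].mean(1).round().astype(int).tolist()); print(g[190:240,190:200].mean(1).round().astype(int).tolist())
E
```

```text
tool_pos: [0.6339, 0.1336, 0.1069]
force: [-4.1, -1.6, 1.8]
grasp_force: 40.0
tool_pos: [0.6339, 0.1336, 0.105]
force: [-3.0, -2.2, 2.9]
grasp_force: 40.0
tool_pos: [0.6349, 0.1339, 0.1045]
force: [-3.8, -2.8, 11.3]
grasp_force: 40.0
[122, 121, 121, 121, 120, 120, 112, 85, 72, 71, 74, 77, 80, 79, 78, 75, 74, 75, 88, 138, 191, 195, 195, 195, 195, 195, 194, 184, 152, 164, 99, 36, 59, 99, 107, 144, 216, 234, 238, 236, 216, 183, 152, 136, 130, 129, 129, 129, 129, 129]
[117, 117, 117, 116, 115, 115, 108, 87, 78, 77, 77, 76, 74, 73, 72, 73, 73, 77, 92, 143, 197, 201, 202, 202, 201, 202, 201, 194, 161, 144, 129, 112, 109, 107, 105, 104, 103, 101, 101, 101, 97, 91, 78, 67, 65, 65, 65, 64, 64, 64]
```

```bash
python3 -m pendant '[{"tx":0,"ty":0,"tz":0,"spin":0,"claw":0.25},{"tx":0,"ty":0,"tz":0,"spin":0,"claw":0.2},{"tx":0,"ty":0,"tz":0,"spin":0,"claw":0.15},{"tx":0,"ty":0,"tz":0,"spin":0,"claw":0.1},{"tx":0,"ty":0,"tz":0,"spin":0,"claw":0.1},{"tx":0,"ty":0,"tz":0,"spin":0,"claw":0.1}]'
python3 - <<'E'
from h import *
a=cams.read_camera('wrist'); g=cv2.cvtColor(a,7).astype(int); cv2.imwrite('pics/w8.png',a[:,:,::-1])
print(g[190:240,270:300].mean(1).round().astype(int).tolist())
# side edges of the top face: columns along row 245
print(g[243:248,190:370].mean(0).round().astype(int).tolist())
E
```

```text
time_s: 19.5
tool_pos: [0.634, 0.1349, 0.1036]
tool_rot: [179.9, 0.1, -163.9]
force: [-1.7, 3.4, 5.7]
grip_width: 0.0781
grasp_force: 2.6
[122, 121, 121, 121, 121, 121, 120, 119, 112, 85, 72, 71, 74, 77, 79, 79, 78, 76, 74, 74, 78, 120, 189, 195, 195, 195, 195, 195, 195, 189, 173, 168, 118, 39, 52, 98, 108, 137, 201, 229, 228, 213, 192, 157, 136, 129, 129, 129, 129, 129]
[10, 9, 11, 20, 51, 83, 94, 95, 95, 95, 95, 95, 93, 79, 59, 52, 51, 50, 54, 95, 124, 129, 129, 129, 129, 129, 129, 129, 129, 129, 129, 129, 129, 128, 129, 129, 129, 129, 130, 129, 129, 129, 128, 128, 129, 128, 129, 129, 129, 129, 129, 129, 129, 129, 129, 129, 129, 129, 129, 129, 129, 129, 129, 129, 129, 129, 129, 129, 128, 129, 129, 130, 135, 139, 139, 139, 135, 131, 130, 130, 130, 129, 129, 129, 129, 132, 150, 159, 160, 159, 151, 141, 139, 138, 134, 130, 130, 130, 129, 129, 129, 128, 129, 132, 151, 159, 159, 151, 141, 139, 138, 135, 130, 130, 129, 130, 129, 129, 129, 129, 129, 130, 136, 153, 159, 151, 140, 139, 139, 135, 130, 130, 130, 129, 129, 129, 129, 129, 129, 129, 133, 149, 150, 141, 139, 139, 139, 135, 130, 130, 129, 120, 88, 55, 50, 50, 51, 54, 71, 88, 95, 95, 95, 95, 95, 95, 93, 71, 40, 33, 33, 36, 30, 18, 12, 10, 10, 10, 12, 15]
```

```bash
python3 -m pendant '[{"tx":0,"ty":0,"tz":-0.03,"spin":0,"claw":0.1},{"tx":0,"ty":0,"tz":-0.03,"spin":0,"claw":0.1},{"tx":0,"ty":0,"tz":0,"spin":0,"claw":0.1},{"tx":0,"ty":0,"tz":0,"spin":0,"claw":0.1}]'
python3 - <<'E'
from h import *
i=cams.camera_info('wrist'); a=cams.read_camera('wrist'); cv2.imwrite('pics/w9.png',a[:,:,::-1])
g=cv2.cvtColor(a,7).astype(int); v=g[190:240,270:300].mean(1).round().astype(int).tolist(); print(v)
c,s=np.cos(.2826),np.sin(.2826); B=lambda P:np.c_[(P[:,0]-.6575)*c+(P[:,1]-.1407)*s,-(P[:,0]-.6575)*s+(P[:,1]-.1407)*c].round(4).tolist()
h=g[243:248,190:370].mean(0); e=np.abs(np.diff(h)); print([(int(k)+190,int(e[k])) for k in np.nonzero(e>20)[0]])
o=env.get_obs(); print("tcp",B(np.array([o["tool_pos"]])))
for z in (.085+.022,.085+.024): print(z,[(r,B(plane(i,[(280,r)],z))[0]) for r in(210,215,220,225,230)])
print("sides", [B(plane(i,[(u,245)],.109))[0] for u in(205,210,340,345)])
E
```

```text
time_s: 20.05
tool_pos: [0.6337, 0.1332, 0.1057]
tool_rot: [-180.0, -0.0, -164.0]
force: [-0.2, -1.1, -0.8]
grip_width: 0.0782
grasp_force: 0.0
[122, 122, 122, 121, 121, 121, 121, 120, 114, 93, 74, 70, 73, 76, 79, 79, 78, 75, 73, 73, 78, 120, 190, 195, 195, 196, 195, 195, 195, 187, 160, 158, 107, 39, 58, 99, 106, 142, 215, 230, 220, 197, 165, 134, 129, 129, 129, 129, 129, 129]
[(198, 30), (199, 20), (212, 25), (213, 32), (260, 32), (278, 32), (328, 28), (343, 31), (344, 33), (358, 21), (359, 28)]
tcp [[-0.0249, -0.0005]]
0.10700000000000001 [(210, [-0.0604, 0.0007]), (215, [-0.058, 0.0007]), (220, [-0.0557, 0.0007]), (225, [-0.0533, 0.0007]), (230, [-0.0509, 0.0007])]
0.10900000000000001 [(210, [-0.061, 0.0007]), (215, [-0.0587, 0.0007]), (220, [-0.0563, 0.0007]), (225, [-0.054, 0.0007]), (230, [-0.0516, 0.0007])]
sides [[-0.0444, -0.0336], [-0.0444, -0.0313], [-0.0443, 0.028], [-0.0443, 0.0303]]
```

```bash
python3 -m pendant '[{"tx":0,"ty":0,"tz":-0.1,"spin":0,"claw":0.1},{"tx":0,"ty":0,"tz":-0.2,"spin":0,"claw":0.1},{"tx":0,"ty":0,"tz":-0.3,"spin":0,"claw":0.1},{"tx":0,"ty":0,"tz":-0.5,"spin":0,"claw":0.1},{"tx":0.3,"ty":0,"tz":-0.7,"spin":0,"claw":0.1},{"tx":0.6,"ty":0,"tz":-0.5,"spin":0,"claw":0.3},{"tx":0.6,"ty":0,"tz":0,"spin":0,"claw":1},{"tx":0.3,"ty":0,"tz":0,"spin":0,"claw":1},{"tx":0,"ty":0,"tz":0,"spin":0,"claw":1}]'
python3 - <<'E'
from h import *
i=cams.camera_info('wrist'); a=cams.read_camera('wrist'); cv2.imwrite('pics/w10.png',a[:,:,::-1])
c,s=np.cos(.2826),np.sin(.2826); B=lambda P:np.c_[(P[:,0]-.6575)*c+(P[:,1]-.1407)*s,-(P[:,0]-.6575)*s+(P[:,1]-.1407)*c].round(4)
def PX(x,y,z): return proj(i,[[.6575+c*x-s*y,.1407+s*x+c*y,z]])[0]
print(PX(-.055,0,.109),PX(0.015,0,.109),PX(-.055,.03,.109),PX(-.055,-.03,.109),PX(-.116,0,.139))
g=cv2.cvtColor(a,7).astype(int); u,v=PX(-.03,0,.109).round().astype(int)
print("col",v,[(k,int(x)) for k,x in enumerate(g[:,u-8:u+8].mean(1)) if abs(k-v)<75][::2]); print("row",[(k,int(x)) for k,x in enumerate(g[v-3:v+3].mean(0)) if abs(k-u)<60][::2])
E
```

```text
time_s: 21.22
tool_pos: [0.5471, 0.1086, 0.2223]
tool_rot: [-179.9, 0.1, -164.0]
force: [-0.5, 0.4, -0.4]
grip_width: 0.046
grasp_force: 0.0
[278.30593714 278.08421592] [278.48752334 346.67510972] [313.24518133 278.05914622] [243.39694827 278.10926392] [278.00102027 222.06237515]
col 304 [(230, 62), (232, 62), (234, 62), (236, 62), (238, 62), (240, 62), (242, 62), (244, 62), (246, 62), (248, 62), (250, 62), (252, 62), (254, 61), (256, 61), (258, 61), (260, 64), (262, 72), (264, 74), (266, 80), (268, 78), (270, 80), (272, 99), (274, 115), (276, 95), (278, 89), (280, 180), (282, 249), (284, 241), (286, 59), (288, 57), (290, 71), (292, 84), (294, 92), (296, 99), (298, 108), (300, 113), (302, 119), (304, 122), (306, 122), (308, 119), (310, 116), (312, 104), (314, 69), (316, 205), (318, 249), (320, 249), (322, 249), (324, 249), (326, 249), (328, 249), (330, 249), (332, 249), (334, 249), (336, 249), (338, 249), (340, 249), (342, 249), (344, 249), (346, 248), (348, 115), (350, 74), (352, 75), (354, 75), (356, 75), (358, 75), (360, 75), (362, 65), (364, 20), (366, 19), (368, 19), (370, 19), (372, 19), (374, 19), (376, 19), (378, 18)]
row [(219, 119), (221, 120), (223, 120), (225, 120), (227, 120), (229, 120), (231, 120), (233, 120), (235, 120), (237, 120), (239, 119), (241, 118), (243, 119), (245, 120), (247, 120), (249, 120), (251, 120), (253, 120), (255, 120), (257, 120), (259, 120), (261, 120), (263, 120), (265, 120), (267, 120), (269, 120), (271, 120), (273, 120), (275, 120), (277, 120), (279, 120), (281, 120), (283, 120), (285, 120), (287, 120), (289, 120), (291, 121), (293, 120), (295, 120), (297, 120), (299, 120), (301, 120), (303, 120), (305, 120), (307, 120), (309, 120), (311, 120), (313, 120), (315, 120), (317, 120), (319, 120), (321, 120), (323, 121), (325, 121), (327, 120), (329, 121), (331, 121), (333, 120), (335, 120), (337, 120)]
```

```bash
python3 - <<'E'
import cv2,numpy as np
from h import *
g=cv2.cvtColor(cv2.imread('pics/w10.png'),6).astype(int); i=cams.camera_info('wrist')
for r in(283,318,330,344):
    e=np.diff(g[r-1:r+2,220:340].mean(0)); l=np.argmax(e[:55])+220.5; q=np.argmin(e[65:])+285.5
    P=plane(i,[(l,r),(q,r)],.109); print(r,l,q,np.linalg.norm(P[0]-P[1]).round(4))
E
python3 -m pendant '[{"tx":0.4,"ty":0,"tz":0,"spin":0,"claw":1},{"tx":0.7,"ty":0,"tz":0,"spin":0,"claw":1},{"tx":0.7,"ty":0,"tz":0.2,"spin":0,"claw":1},{"tx":0,"ty":0,"tz":0.5,"spin":0,"claw":1},{"tx":0,"ty":0,"tz":0.7,"spin":0,"claw":1},{"tx":0,"ty":0,"tz":0.6,"spin":0,"claw":1},{"tx":0,"ty":0,"tz":0.4,"spin":0,"claw":1},{"tx":0,"ty":0,"tz":0,"spin":0,"claw":1}]'
python3 - <<'E'
from h import *
c,s=np.cos(.2826),np.sin(.2826);x=-.18
print(row([.6575+c*x,.1407+s*x,.102]))
i=cams.camera_info('wrist'); a=cams.read_camera('wrist'); cv2.imwrite('pics/w11.png',a[:,:,::-1])
E
```

```text
283 244.5 313.5 0.0595
318 244.5 312.5 0.0607
330 244.5 311.5 0.0605
344 245.5 311.5 0.0604
time_s: 22.28
tool_pos: [0.4604, 0.0847, 0.1003]
tool_rot: [179.9, -0.1, -163.9]
force: [0.2, -1.0, 0.8]
grip_width: 0.0005
grasp_force: 0.0
[-0.49881038 -0.02339984 -0.03524532]
```

```bash
python3 -m pendant '[{"tx":-0.1,"ty":-0.02,"tz":-0.03,"spin":0,"claw":1},{"tx":-0.1,"ty":0,"tz":0,"spin":0,"claw":1},{"tx":-0.1,"ty":0,"tz":0,"spin":0,"claw":1},{"tx":-0.1,"ty":0,"tz":0,"spin":0,"claw":1},{"tx":-0.1,"ty":0,"tz":0,"spin":0,"claw":1},{"tx":-0.1,"ty":0,"tz":0,"spin":0,"claw":1},{"tx":-0.1,"ty":0,"tz":0,"spin":0,"claw":1}]' |egrep "pos|force:"; python3 -m pendant '[{"tx":-0.12,"ty":0,"tz":0,"spin":0,"claw":1},{"tx":-0.15,"ty":0,"tz":0,"spin":0,"claw":1},{"tx":-0.15,"ty":0,"tz":0,"spin":0,"claw":1},{"tx":-0.15,"ty":0,"tz":0,"spin":0,"claw":1}]' |egrep "pos|force:"
```

```text
tool_pos: [0.4942, 0.0925, 0.1023]
force: [-4.0, -0.8, 3.0]
grasp_force: 2.3
tool_pos: [0.5224, 0.1006, 0.1023]
force: [-4.7, -0.9, 1.9]
grasp_force: 2.4
```

```bash
python3 -m pendant '[{"tx":-0.18,"ty":0,"tz":0,"spin":0,"claw":1},{"tx":-0.2,"ty":0,"tz":0,"spin":0,"claw":1},{"tx":-0.2,"ty":0,"tz":0,"spin":0,"claw":1},{"tx":-0.2,"ty":0,"tz":0,"spin":0,"claw":1},{"tx":-0.2,"ty":0,"tz":0,"spin":0,"claw":1},{"tx":-0.2,"ty":0,"tz":0,"spin":0,"claw":1},{"tx":-0.2,"ty":0,"tz":0,"spin":0,"claw":1},{"tx":-0.15,"ty":0,"tz":0,"spin":0,"claw":1},{"tx":-0.08,"ty":0,"tz":0,"spin":0,"claw":1}]' |egrep "pos|force:"; for k in 1 2; do python3 -m pendant '[{"tx":-0.05,"ty":0,"tz":0,"spin":0,"claw":1},{"tx":-0.05,"ty":0,"tz":0,"spin":0,"claw":1}]' |egrep "pos|force:"; done
```

```text
tool_pos: [0.6001, 0.1229, 0.1024]
force: [-3.9, -1.5, 0.2]
grasp_force: 2.2
tool_pos: [0.6042, 0.1241, 0.1024]
force: [-3.6, -1.9, 0.1]
grasp_force: 2.1
tool_pos: [0.6092, 0.1255, 0.1025]
force: [-4.8, -1.9, -0.2]
grasp_force: 2.1
```

```bash
for k in 1 2 3; do python3 -m pendant '[{"tx":-0.04,"ty":0,"tz":0,"spin":0,"claw":1},{"tx":-0.02,"ty":0,"tz":0,"spin":0,"claw":1}]' |egrep "pos|force:"; done
```

```text
tool_pos: [0.6121, 0.1264, 0.1024]
force: [-3.4, -2.0, -1.2]
grasp_force: 2.0
tool_pos: [0.6136, 0.1268, 0.1024]
force: [-9.5, -3.4, 2.7]
grasp_force: 4.9
tool_pos: [0.6138, 0.1268, 0.1023]
force: [-17.7, -6.1, 9.9]
grasp_force: 9.3
```

```bash
python3 -m pendant '[{"tx":0.05,"ty":0,"tz":0,"spin":0,"claw":1},{"tx":0.15,"ty":0,"tz":0,"spin":0,"claw":1},{"tx":0.4,"ty":0,"tz":0,"spin":0,"claw":1},{"tx":0.6,"ty":0,"tz":0,"spin":0,"claw":1},{"tx":0.6,"ty":0,"tz":0,"spin":0,"claw":1},{"tx":0.4,"ty":0,"tz":-0.2,"spin":0,"claw":1},{"tx":0,"ty":0,"tz":0,"spin":0,"claw":1},{"tx":0,"ty":0,"tz":0,"spin":0,"claw":1}]'
python3 - <<'E'
from h import *
i=cams.camera_info('wrist'); a=cams.read_camera('wrist'); t=cams.read_camera('top'); cv2.imwrite('pics/w12.png',a[:,:,::-1]); cv2.imwrite('pics/t12.png',t[:,:,::-1])
T=cams.camera_info('top'); c,s=np.cos(.2826),np.sin(.2826)
Pt=lambda x,y,z:[.6575+c*x-s*y,.1407+s*x+c*y,z]
# profile along bay x at panel-top height in the top view (cabinet front plane at x=+0.0214)
for y in(-.09,.09,.115):
    X=np.arange(-.05,.05,.004); uv=proj(T,[Pt(x,y,.139) for x in X]).astype(np.float32)
    v=cv2.remap(t,uv[:,:1],uv[:,1:],1)[:,0]; print(y,[(round(float(x*1000)),int(k.mean())) for x,k in zip(X,v)])
a0=cv2.cvtColor(cv2.imread('pics/top0.png'),6).astype(int); a1=cv2.cvtColor(t,7).astype(int)
d=np.abs(a0-a1)[0:175,150:420]; m=(d>40).astype(np.uint8); n,l,st,ce=cv2.connectedComponentsWithStats(m); print([(st[k].tolist()) for k in range(1,n) if st[k,4]>25])
E
```

```text
time_s: 27.08
tool_pos: [0.5136, 0.0979, 0.1131]
tool_rot: [-180.0, 0.2, -164.0]
force: [0.1, -0.4, -0.7]
grip_width: 0.0006
grasp_force: 0.0
-0.09 [(-50, 151), (-46, 153), (-42, 155), (-38, 155), (-34, 152), (-30, 156), (-26, 141), (-22, 90), (-18, 102), (-14, 102), (-10, 120), (-6, 102), (-2, 103), (2, 104), (6, 237), (10, 242), (14, 241), (18, 248), (22, 30), (26, 107), (30, 120), (34, 120), (38, 118), (42, 120), (46, 119)]
0.09 [(-50, 152), (-46, 155), (-42, 154), (-38, 155), (-34, 155), (-30, 155), (-26, 155), (-22, 83), (-18, 106), (-14, 106), (-10, 109), (-6, 104), (-2, 103), (2, 102), (6, 178), (10, 243), (14, 239), (18, 248), (22, 89), (26, 118), (30, 125), (34, 122), (38, 122), (42, 122), (46, 123)]
0.115 [(-50, 153), (-46, 154), (-42, 155), (-38, 153), (-34, 151), (-30, 153), (-26, 152), (-22, 134), (-18, 101), (-14, 104), (-10, 145), (-6, 103), (-2, 103), (2, 104), (6, 198), (10, 244), (14, 240), (18, 240), (22, 79), (26, 101), (30, 127), (34, 126), (38, 123), (42, 122), (46, 124)]
[[62, 156, 76, 19, 493]]
```

The panel's back face is now flush with the cabinet front: it spans x = 5 to 21 mm, against a front plane at about 21 mm. The jars are unmoved and the robot is clear, so I'm handing in.

```bash
python3 -c "
from cell import env
print(env.sign_off())"
```

```text
the job is handed in; nothing more can be done
None
```

The three lids were laid flat in the compartment and let go, the drawer was pushed to its stop, and the job was handed in at about 27 s; no verdict came back, and the lids could not be seen again once it was shut.

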